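# Draw out the chip drawer and hold a reading lens in focus over the chip

### The arm

A 6-joint arm with a two-finger parallel gripper is mounted at the origin on a cart in front of the work surface, level with it; the furniture and walls round the work are solid. World frame = base frame: x ahead of the robot, y to its left, z up, the work surface at z = 0. Lengths are in mm, angles in degrees, forces in N, time in s.
With the tool pointing down it reaches from about 350 to 925 mm from the base axis. Payload 6.4 kg.
Tool frame: the origin (TCP) lies between the finger pads; the fingertips stand bot.finger_overhang ahead of it and the grasp point (between the pads) lies 2 mm behind it (bot.finger_overhang is the distance from the TCP to the fingertips, in mm); z points along the fingers, y is the line along which they close (so a half turn about z gives the same grasp; the last joint's range is limited). The gripper opens to 85 mm and grips with 20 to 120 N. Pads are 22 mm wide; open, the fingers measure 114 mm over their backs; the gripper's body (76 mm by 85 mm) begins 54 mm behind the grasp point. The pads swing forward as they close: fully open they stand 13 mm farther back than shut.
Start: joints at [-74.949, 14.043, 89.255, -0, 76.702, -9.975], TCP at [274.983, -588.981, 248.29] pointing down, gripper open.
Joint ranges: [-179.41, 179.41], [-58.25, 129.5], [7.25, 145.43], [-54.29, 234.29], [11.92, 165.04], [-157.13, 157.13]. Speed limits (degrees/s): [147.25, 147.25, 180, 180, 180, 180].

### API

Orientations are given as [roll, pitch, yaw] about the fixed x, y, z axes, in that order (R = Rz(yaw) Ry(pitch) Rx(roll)).
In Python, from station import bot gives the robot as it stands.
- The arm moves only by the tool move_arm, never from a script. Its argument "moves" is a list of rows, each an object of numbers: "claw": the opening, from 0 (shut) to 1 (fully open); "tx", "ty", "tz": the shift along the world's x, y, z in units of 25 mm (1.0 is 25 mm); "yaw": the turn about the world's z in units of 6 degrees (1.0 is 6 degrees). A call has 1 to 20 rows; each row shifts and turns the commanded pose from where the row before left it; what a row does not reach is not made up. A row lasts 1/12 s, in which the tool goes at most 41.7 mm and 7.16 degrees, less where a joint would pass 70% of its speed; a pose out of reach is approached as far as the arm can. A call is refused whole if a number of a shift passes 1 or a number of a turn 1, either way. A call with a gripper value outside its range is refused whole. The fingers move at their own pace and stop on an object; "grip_force" is the grip in N (left out, the last holds). Time passes only in rows, so rows that do not move let the fingers close. It gives the time, the measured TCP pose, the force, the opening and the grip force at its end, in the units of the state.
- bot.observe(): the state, without advancing time (a new reading comes with each control period).
- bot.camera(name): name is "scene" or "side" or "wrist"; returns the picture (384x512x3 uint8, red, green, blue); there is no depth.
- bot.camera_model(name): a dict with "fx", "fy", "cx", "cy" (pixels), "distortion" ([k1, k2, p1, p2, k3] as OpenCV has them; the pictures are not rectified), "T" (4x4, takes a point from camera to world coordinates). Camera axes: x right, y down, z forward; pixel columns grow to the right and rows downward; lengths in mm; the calibration is good to about 2 mm. A picture is of the moment at which its call begins: read the wrist's pose just before it. camera_model takes no time and is no camera call; for the wrist camera it gives the pose at the moment of the call.
- bot.close_job(): hands the job in; it is judged then, once.
Trained networks look in the newest picture that a camera, given by its name, has taken for a name from the list of things; names that differ only in an ending like _2 or _b are one class to them, and where a whole thing is asked for, a point or a joint stands for the part that bears it (a point fixed in the world has none). Each returns a list of dicts, best first, with "conf" (0 to 1); they miss things now and then, are a little off and sometimes report something else, mostly with a low value. They report only what shows in the picture. A call takes as long as a camera call.
- bot.search_frame(label, camera): "pixel" ([column, row] in pixels, amid what is visible of it).
- bot.trace(label, camera): "pixels" (384x512 bool, what is visible of it) and "pixel" ([column, row] in pixels, amid what is visible of it).
- bot.mark_of(label, camera): "pixel" ([column, row] in pixels: a listed point, or the origin of a listed thing).
The state is a dict: "time_s": time; "joint_pos": joint angles; "qd": joint speeds; "joint_efforts": joint torques, N m; "ee_pos": TCP position; "ee_rot": TCP orientation; "ft_force": force on the tool from outside, world axes, zero at the start; "torque": the same for the moment, N m; "width": opening from 0.0 (shut) to 1.0 (fully open); "grip_force": force on a finger pad.
Only numpy, scipy, OpenCV 4.12 (cv2) and the standard library are available. Lean on these libraries where they do the work, as an engineer would, in place of code of your own. Each camera call takes 0.05 s, during which the arm holds its last target. There are 200 camera calls.

### The job

Pull the spring-loaded chip drawer of the viewing station out to its stop, where the catch keeps it, and let go of it. Then pick up the reading lens and hold it level and centred over the chip, with the lens at the height that the red-tipped pointer marks, so that the chip can be inspected in focus. Finish while still holding it there, with the lens and the hand clear of the station; do not touch the chip, shift the pointer, or disturb the other things on the bench.

Things in the scene. Friction and masses are not known exactly. Their poses are not given: they have to be found in the camera images.
- station: Viewing station fixed to the bench: grey base 234 x 132 mm, top at 12 mm, rails to 30 mm. Origin: base centre on the bench; x to its rear (away from the robot at yaw 0), y to its left. Amber clear dust cover, 91 mm wide over its feet, at x = +28 to +114 mm, top 57 mm above the bench. Focus pillar 10 mm thick at x = +98, y = +53 mm, 112 mm high.
- drawer (a joint): Travel of the black chip drawer between the rails: 0 = in, chip under the cover; 0.100 m = out at its stop, along the station's -x. A spring draws it in and the catch, an over-centre strut under it, resists: the pull needed rises to about 7 N near 40 mm. Let go short of about 83 mm it runs back in; beyond about 87 mm the strut drives it on to the stop and keeps it there.
- drawer_knob (a point): Gripping point of the drawer's upright steel pull knob, 17 mm in diameter, top 8 mm above this point (54 mm above the bench); the wide part to grip reaches from 7 mm below the point to its top, the drawer's top lies 21 mm below it. Moves with the drawer. With the drawer in, its axis is 28 mm in front of the dust cover.
- chip_center (a point): Middle of the top face, 28 mm above the bench, of the square dark chip with gold pads, 22 x 22 x 2 mm, fixed in a white nest on the drawer, 68 mm behind the knob. With the drawer at its stop the chip lies in the open, 60 mm in front of the dust cover.
- focus_mark (a point): Red tip of the thin level pointer on the focus pillar's collar, set to the focal height, 70 to 90 mm above the bench: the lens's mid-plane belongs at the height of this tip. With the drawer out the tip is about 79 mm to the rear left of the chip (station x = +35, y = +42 mm).
- reading_lens: Reading lens lying on its handle on the bench, about 80 g: black round rim, 46 mm outside diameter, 14 mm high, with a clear lens, its underside 3 mm above the bench; straight black handle 16 mm wide, 20 mm high, from 33 to 105 mm from the lens's centre along the body's -x. Origin on the bench below the lens's centre, z up.
- lens_center (a point): Centre of the lens and of its rim, 10 mm above the underside of the handle; z is the lens's axis.
- lens_grip (a point): Middle of the handle's height (10 mm above its underside) at its grip band, 52 mm from the lens's centre along the body's -x, close to the balance point; pinch the handle here across its 16 mm width (body y) from above.
- petri: Bystander: closed round dish with chips, 60 mm across, 12 mm high; origin under its centre.
- vial: Bystander: amber vial with a black cap, 28 mm across, 63 mm high; origin under its centre.
- tub: Bystander: black screw tub, 37 mm across, 42 mm high; origin under its centre.
- tweezers: Bystander: bright steel tweezers lying flat, 125 mm long along y, 16 mm wide, 8 mm high; origin under the middle.

How it is judged:
By the outcome, as a careful person would: the job done as asked, in the order asked, and still so for the second after the job is handed in, while the arm keeps its last pose, push and grip.
It also fails if it takes over 48 s, if anything falls off the work surface, if the arm or the gripper's body presses on something with over 40 N, if the wrist force passes 120 N, or if a joint passes its speed limit or range.

## Working session

There is one attempt and no reset: what is moved stays moved. The work goes in short steps, Python scripts to look and compute and a tool call to move; the robot and the scene stay as the last step left them, time stands still between calls to the robot, and variables do not carry over. Pictures are saved under pics/ and viewed, at most 10 in all, crops included, and the job is handed in when it is done.

Besides the shell and the picture viewer there is one more tool, called after "Emit:" as a command line: name --argument value ..., lists and objects as JSON in quotes. move_arm: Moves the arm, as the interface text tells. Its arguments: {"type":"object","properties":{"moves":{"type":"array","items":{"type":"object","properties":{"claw":{"type":"number"},"tx":{"type":"number"},"ty":{"type":"number"},"tz":{"type":"number"},"yaw":{"type":"number"}}}},"grip_force":{"type":"number"}},"required":["moves"]}

```bash
mkdir -p pics; ls; cat > h.py <<'E'
import numpy as np, cv2
from station import bot
def ray(cam,px,M=None):
    M=M or bot.camera_model(cam)
    K=np.array([[M['fx'],0,M['cx']],[0,M['fy'],M['cy']],[0,0,1.]])
    u=cv2.undistortPoints(np.array([[px]],float),K,np.array(M['distortion'],float))[0,0]
    T=np.array(M['T']); d=T[:3,:3]@np.array([u[0],u[1],1]); return T[:3,3],d/np.linalg.norm(d)
def tri(rs):
    A=np.zeros((3,3));b=np.zeros(3)
    for o,d in rs:
        P=np.eye(3)-np.outer(d,d);A+=P;b+=P@o
    x=np.linalg.solve(A,b); return x,[float(np.linalg.norm((np.eye(3)-np.outer(d,d))@(x-o))) for o,d in rs]
def atz(r,z): o,d=r; return o+d*(z-o[2])/d[2]
E
python3 - <<'E'
from h import *
s=bot.observe();print(s['time_s'],s['ee_pos'],s['ee_rot'],s['width'],bot.finger_overhang)
ims=[]
for c in('scene','side'):
    im=bot.camera(c);ims.append(im)
    print(c,np.round(bot.camera_model(c)['T'],2).tolist())
cv2.imwrite('pics/a.png',cv2.resize(np.vstack(ims),None,fx=.78,fy=.78)[:,:,::-1])
R={}
for n in['drawer_knob','chip_center','focus_mark','lens_center','lens_grip','reading_lens','station','petri','vial','tub','tweezers']:
    for c in('scene','side'):
        r=bot.mark_of(n,c)
        if r: print(n,c,np.round(r[0]['pixel'],1),round(r[0]['conf'],2)); R.setdefault(n,[]).append(ray(c,r[0]['pixel']))
    if len(R.get(n,[]))==2: x,e=tri(R[n]);print('  ',x.round(1),np.round(e,1))
E
```

```text
pics
0.0 [ 274.82913946 -588.4392986   247.18456248] [-1.79888969e+02 -1.97611785e-02  2.50260761e+01] 0.999052297131853 17.0
scene [[-0.49, -0.44, 0.75, -242.88], [-0.87, 0.22, -0.43, 670.3], [0.02, -0.87, -0.49, 602.8], [0.0, 0.0, 0.0, 1.0]]
side [[0.98, -0.08, 0.2, 339.42], [-0.22, -0.41, 0.89, -651.87], [0.01, -0.91, -0.42, 495.05], [0.0, 0.0, 0.0, 1.0]]
drawer_knob scene [242.1 198.3] 0.54
drawer_knob side [269.1 196.9] 0.49
   [572.6 249.   46.8] [1.5 1.5]
chip_center scene [229.  190.5] 0.68
focus_mark scene [217.2 184.4] 0.44
focus_mark side [277.2 174.3] 0.55
   [606.4 302.2  84.8] [0.1 0.1]
lens_center scene [353.1 203.2] 0.65
lens_center side [257.9 277.4] 0.68
   [477.5 -35.1  10. ] [3.7 3.7]
lens_grip scene [363. 216.] 0.85
lens_grip side [227.  280.4] 0.79
   [419.4 -22.7   4.2] [1.3 1.3]
reading_lens scene [350.8 205.4] 0.6
reading_lens side [255.6 283.3] 0.6
   [477.2 -33.1  -1.2] [1.6 1.6]
station scene [238.3 212.4] 0.84
station side [267.7 207.8] 0.95
   [572.1 260.3   8.6] [0.9 0.9]
petri scene [170.5 263.4] 0.92
petri side [225.  180.5] 0.69
   [483.3 476.4  -3.2] [6.2 6.2]
vial scene [159.5 237.1] 0.72
vial side [252.8 177.8] 0.44
   [572.8 470.4   4.2] [2.8 2.8]
tub scene [315.4 245.4] 0.84
tub side [193.1 233.7] 0.78
   [368.  164.8   8.4] [1. 1.]
tweezers scene [227.9 275.1] 0.71
tweezers side [191.7 197.2] 0.46
   [378.3 382.3  -0.4] [0.8 0.8]
```

View pics/a.png

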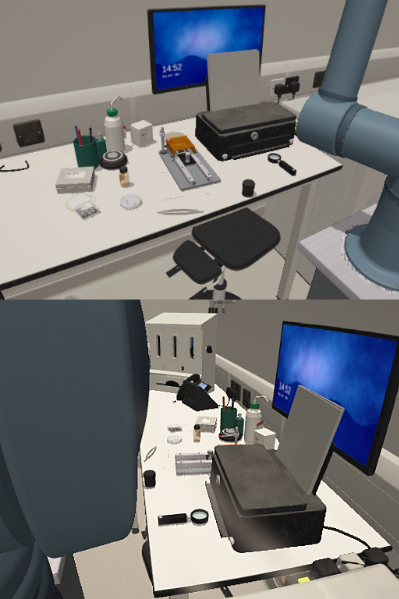

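The scene picture shows the station at about (240,210) in full-size pixels, at yaw ≈ 0, with the printer behind it. The lens lies near (355,205) and the tub near (317,240). I'll move to look from above.

Emit:
move_arm --moves '[{"tx": 0.2, "ty": 1, "tz": 0.3, "yaw": -0.5}, {"tx": 0.2, "ty": 1, "tz": 0.3, "yaw": -0.5}, {"tx": 0.2, "ty": 1, "tz": 0.3, "yaw": -0.5}, {"tx": 0.2, "ty": 1, "tz": 0.3, "yaw": -0.5}, {"tx": 0.2, "ty": 1, "tz": 0.3, "yaw": -0.5}, {"tx": 0.2, "ty": 1, "tz": 0.3, "yaw": -0.5}, {"tx": 0.2, "ty": 1, "tz": 0.3, "yaw": -0.5}, {"tx": 0.2, "ty": 1, "tz": 0.3, "yaw": -0.5}, {"tx": 0.2, "ty": 1, "tz": 0.3, "yaw": -0.17}, {"tx": 0.2, "ty": 1, "tz": 0.3}, {"tx": 0.2, "ty": 1}, {"tx": 0.2, "ty": 1}, {"tx": 0.2, "ty": 1}, {"tx": 0.2, "ty": 1}, {"tx": 0.2, "ty": 1}, {"tx": 0.2, "ty": 1}, {"tx": 0.2, "ty": 1}, {"tx": 0.2, "ty": 1}, {"tx": 0.2, "ty": 1}, {"tx": 0.2, "ty": 1}]'

```text
schema error: expected keys claw, tx, ty, tz, yaw
```

```bash
python3 - <<'E'
from h import *
s=bot.observe();print(s['time_s'],s['ee_pos'],s['ee_rot'])
print(np.round(bot.camera_model('wrist')['T'],2).tolist())
im=bot.camera('wrist');cv2.imwrite('pics/b.png',im[:,:,::-1])
for n in['lens_center','lens_grip']:
    r=bot.mark_of(n,'wrist')
    if r: print(n,r[0]['pixel'],r[0]['conf'],atz(ray('wrist',r[0]['pixel']),10))
E
```

```text
1.2 [ 274.97565034 -588.98135316  248.28740863] [-1.79999102e+02  2.23711512e-03  2.50277774e+01]
[[0.42, -0.87, -0.23, 334.61], [-0.91, -0.41, -0.11, -560.32], [0.0, 0.26, -0.97, 374.4], [0.0, 0.0, 0.0, 1.0]]
```

Emit:
move_arm --moves '[{"claw": 1, "tx": 0.2, "ty": 1, "tz": 0.3, "yaw": -0.5}, {"claw": 1, "tx": 0.2, "ty": 1, "tz": 0.3, "yaw": -0.5}, {"claw": 1, "tx": 0.2, "ty": 1, "tz": 0.3, "yaw": -0.5}, {"claw": 1, "tx": 0.2, "ty": 1, "tz": 0.3, "yaw": -0.5}, {"claw": 1, "tx": 0.2, "ty": 1, "tz": 0.3, "yaw": -0.5}, {"claw": 1, "tx": 0.2, "ty": 1, "tz": 0.3, "yaw": -0.5}, {"claw": 1, "tx": 0.2, "ty": 1, "tz": 0.3, "yaw": -0.5}, {"claw": 1, "tx": 0.2, "ty": 1, "tz": 0.3, "yaw": -0.5}, {"claw": 1, "tx": 0.2, "ty": 1, "tz": 0.3, "yaw": -0.17}, {"claw": 1, "tx": 0.2, "ty": 1, "tz": 0.3, "yaw": 0}, {"claw": 1, "tx": 0.2, "ty": 1, "tz": 0, "yaw": 0}, {"claw": 1, "tx": 0.2, "ty": 1, "tz": 0, "yaw": 0}, {"claw": 1, "tx": 0.2, "ty": 1, "tz": 0, "yaw": 0}, {"claw": 1, "tx": 0.2, "ty": 1, "tz": 0, "yaw": 0}, {"claw": 1, "tx": 0.2, "ty": 1, "tz": 0, "yaw": 0}, {"claw": 1, "tx": 0.2, "ty": 1, "tz": 0, "yaw": 0}, {"claw": 1, "tx": 0.2, "ty": 1, "tz": 0, "yaw": 0}, {"claw": 1, "tx": 0.2, "ty": 1, "tz": 0, "yaw": 0}, {"claw": 1, "tx": 0.2, "ty": 1, "tz": 0, "yaw": 0}, {"claw": 1, "tx": 0.2, "ty": 1, "tz": 0, "yaw": 0}]'

```text
time_s: 3.02
ee_pos: [375.0, -87.8, 323.5]
ee_rot: [180.0, -0.0, -0.0]
ft_force: [0.8, 0.4, -0.1]
width: 1.0
grip_force: 0.0
```

```bash
cat > look.py <<'E'
import sys
from h import *
s=bot.observe();print(s['time_s'],s['ee_pos'].round(1),s['ee_rot'].round(1))
M=bot.camera_model('wrist');im=bot.camera('wrist');cv2.imwrite(f'pics/{sys.argv[1]}.png',im[:,:,::-1])
Z=dict(lens_center=10,lens_grip=10,drawer_knob=46,chip_center=28,focus_mark=83)
import pickle,os
D=pickle.load(open('r.pkl','rb')) if os.path.exists('r.pkl') else {}
for n in sys.argv[2:]:
    r=bot.mark_of(n,'wrist')
    if r:
        y=ray('wrist',r[0]['pixel'],M);D.setdefault(n,[]).append(y)
        print(n,np.round(r[0]['pixel'],1),round(r[0]['conf'],2),atz(y,Z.get(n,0)).round(1))
        if len(D[n])>1: x,e=tri(D[n]);print('   tri',x.round(1),np.round(e,1))
pickle.dump(D,open('r.pkl','wb'))
E
python3 look.py b lens_center lens_grip
```

```text
3.0167 [375.  -87.8 323.5] [180.  -0.  -0.]
lens_center [212.7  83.6] 0.68 [474.5 -32.3  10. ]
lens_grip [209.1 123.4] 0.56 [423.7 -25.7  10. ]
```

Emit:
move_arm --moves '[{"claw": 1, "tx": 0.5, "ty": 1, "tz": -0.3, "yaw": 0}, {"claw": 1, "tx": 0.5, "ty": 1, "tz": -0.3, "yaw": 0}, {"claw": 1, "tx": 0.5, "ty": 1, "tz": -0.3, "yaw": 0}, {"claw": 1, "tx": 0, "ty": 1, "tz": 0, "yaw": 0}, {"claw": 1, "tx": 0, "ty": 0.5, "tz": 0, "yaw": 0}, {"claw": 1, "tx": 0, "ty": 0, "tz": 0, "yaw": 0}]'

```text
time_s: 3.67
ee_pos: [412.5, 24.5, 300.6]
ee_rot: [-180.0, 0.0, 0.1]
ft_force: [0.2, -0.4, -0.8]
width: 1.001
grip_force: 0.0
```

```bash
python3 look.py c lens_center lens_grip
```

```text
3.6667 [412.5  24.5 300.6] [-1.8e+02  0.0e+00  1.0e-01]
lens_center [298.9 111.8] 0.94 [476.3 -30.5  10. ]
   tri [475.7 -31.4   1.7] [0.6 0.6]
lens_grip [294.4 154.7] 0.72 [421.9 -26.7  10. ]
   tri [423.3 -26.2  15.6] [0.7 0.7]
```

Emit:
move_arm --moves '[{"claw": 1, "tx": 0.3, "ty": 1, "tz": 0, "yaw": 0}, {"claw": 1, "tx": 0.3, "ty": 1, "tz": 0, "yaw": 0}, {"claw": 1, "tx": 0.3, "ty": 1, "tz": 0, "yaw": 0}, {"claw": 1, "tx": 0.3, "ty": 1, "tz": 0, "yaw": 0}, {"claw": 1, "tx": 0.3, "ty": 1, "tz": 0, "yaw": 0}, {"claw": 1, "tx": 0.3, "ty": 1, "tz": 0, "yaw": 0}, {"claw": 1, "tx": 0.3, "ty": 1, "tz": 0, "yaw": 0}, {"claw": 1, "tx": 0.3, "ty": 1, "tz": 0, "yaw": 0}, {"claw": 0.6, "tx": 0, "ty": 0, "tz": 0, "yaw": 0}]'

```text
time_s: 4.57
ee_pos: [473.7, 225.0, 300.8]
ee_rot: [-179.9, -0.0, 0.1]
ft_force: [-0.5, -0.3, 0.7]
width: 0.882
grip_force: 0.0
```

```bash
python3 look.py d drawer_knob chip_center focus_mark station
```

```text
4.5667 [473.7 225.  300.8] [-1.799e+02 -0.000e+00  1.000e-01]
drawer_knob [228.6  76.9] 0.66 [575.7 255.5  46. ]
chip_center [231.7  83.4] 0.68 [570.2 253.4  28. ]
focus_mark [184.3  33.7] 0.45 [612.1 295.5  83. ]
station [233.3  84. ] 0.72 [571.6 253.3   0. ]
```

View pics/d.png

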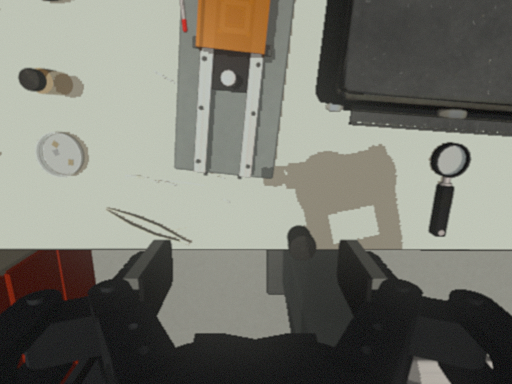

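View pics/c.png

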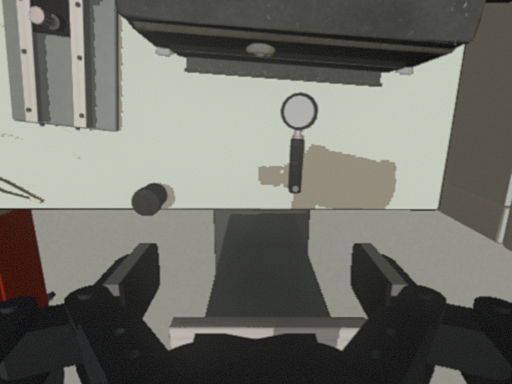

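Picture d shows the knob's top at (229,77), the red tip at (184,30), the cover's front edge near row 50, and the rails running from (206,55) to (199,172). In c the lens is at (299,112), its handle runs down to (296,190), and the printer is close behind it.

```bash
python3 - <<'E'
from h import *
g=lambda p,z:atz(ray('wrist',p),z)
for a,b,z in[((206,55),(199,172),30),((258,55),(248,177),30),((187,15),(175,170),12),((292,15),(273,177),12)]:
    A,B=g(a,z),g(b,z);d=A-B;print(A.round(1),B.round(1),np.degrees(np.arctan2(d[1],d[0])).round(2))
print('knob top',g((229,77),54),'cover front',g((197,47),57),g((268,53),57),'front corners',g((175,170),12),g((273,177),12))
bot.camera('wrist')
r=bot.trace('drawer_knob','wrist');print([(q['pixel'],q['conf'],q['pixels'].sum()) for q in r][:2])
E
```

```text
[600.  278.8  30. ] [462.9 293.3  30. ] -6.04
[599.9 218.8  30. ] [456.4 231.3  30. ] -4.99
[646.  301.8  12. ] [462.2 328.1  12. ] -8.14
[645.9 178.8  12. ] [452.6 198.4  12. ] -5.79
knob top [573.78077666 251.00112153  54.        ] cover front [603.68106676 284.29932832  57.        ] [597.69627965 208.34123146  57.        ] front corners [462.21802136 328.06165374  12.        ] [452.59911635 198.44881825  12.        ]
[([226.7, 68.8], 0.79, np.int64(1489))]
```

Emit:
move_arm --moves '[{"claw": 0.6, "tx": 0.5, "ty": 0.3, "tz": -0.8, "yaw": 0}, {"claw": 0.6, "tx": 0.5, "ty": 0.3, "tz": -0.8, "yaw": 0}, {"claw": 0.6, "tx": 0.3, "ty": 0.3, "tz": -0.8, "yaw": 0}, {"claw": 0.6, "tx": 0, "ty": 0.3, "tz": -0.8, "yaw": 0}, {"claw": 0.6, "tx": 0, "ty": 0, "tz": 0, "yaw": 0}, {"claw": 0.6, "tx": 0, "ty": 0, "tz": 0, "yaw": 0}]'

```text
time_s: 5.42
ee_pos: [504.3, 252.9, 220.0]
ee_rot: [180.0, 0.1, -0.0]
ft_force: [0.7, -1.0, 0.9]
width: 0.597
grip_force: 0.0
```

```bash
python3 look.py e drawer_knob focus_mark station
```

```text
5.4167 [504.3 252.9 220. ] [ 1.8e+02  1.0e-01 -0.0e+00]
drawer_knob [251.6 101.5] 0.9 [577.3 256.4  46. ]
   tri [577.5 256.7  29.4] [0.2 0.2]
focus_mark [202.2  52.7] 0.75 [612.1 293.7  83. ]
   tri [608.9 291.5 100.2] [0.6 0.6]
station [ 51.2 190.3] 0.41 [482.8 481.1   0. ]
   tri [559.1 238.5 355.9] [16.3 16.3]
```

View pics/e.png

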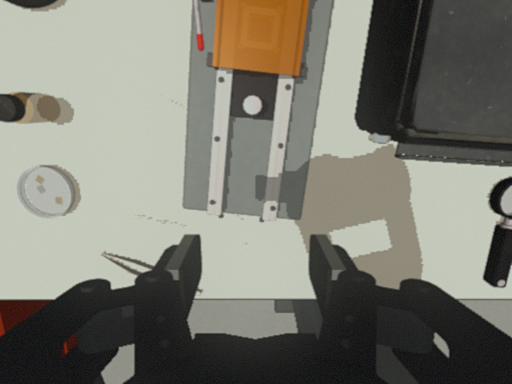

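In e the knob's top is at (252,104), the red tip at (201,45), the left rail runs (222,72)–(213,212), and the right rail runs (289,80)–(269,217).

```bash
python3 - <<'E'
from h import *
g=lambda p,z:atz(ray('wrist',p),z)
for a,b,z in[((222,72),(213,212),30),((289,80),(269,217),30),((191,60),(184,208),12),((326,60),(301,218),12)]:
    A,B=g(a,z),g(b,z);d=A-B;print(A.round(1),B.round(1),np.degrees(np.arctan2(d[1],d[0])).round(2))
print('knob top',g((252,104),54))
E
```

```text
[606.8 285.   30. ] [468.7 298.1  30. ] -5.41
[599.8 221.8  30. ] [463.2 239.1  30. ] -7.23
[619.9 317.   12. ] [467.6 332.5  12. ] -5.83
[619.9 184.1  12. ] [455.9 202.5  12. ] -6.42
knob top [577.42230353 256.65518319  54.        ]
```

Emit:
move_arm --moves '[{"claw": 0.6, "tx": 0.7, "ty": 0.03, "tz": -0.8, "yaw": -0.5}, {"claw": 0.6, "tx": 0.7, "ty": 0.03, "tz": -0.8, "yaw": -0.5}, {"claw": 0.6, "tx": 0.7, "ty": 0.03, "tz": -0.8, "yaw": 0}, {"claw": 0.6, "tx": 0.7, "ty": 0.03, "tz": -0.8, "yaw": 0}, {"claw": 0.6, "tx": 0.1, "ty": 0, "tz": -0.8, "yaw": 0}, {"claw": 0.6, "tx": 0, "ty": 0, "tz": -0.6, "yaw": 0}, {"claw": 0.6, "tx": 0, "ty": 0, "tz": 0, "yaw": 0}]'

```text
time_s: 6.2
ee_pos: [576.1, 255.7, 103.1]
ee_rot: [179.9, 0.3, -6.0]
ft_force: [-0.2, 0.2, -1.1]
width: 0.599
grip_force: 0.0
```

```bash
python3 look.py f drawer_knob focus_mark
```

```text
6.2 [576.1 255.7 103.1] [179.9   0.3  -6. ]
drawer_knob [257.  223.2] 0.95 [574.8 255.2  46. ]
   tri [576.2 255.6  49.1] [0.8 1.2 0.5]
focus_mark [165.5 184.3] 0.96 [612.3 295.   83. ]
   tri [612.1 294.7  83.2] [0.8 1.  0.3]
```

View pics/f.png

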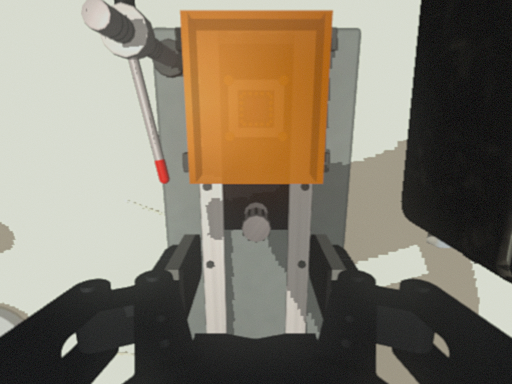

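Picture f shows the knob at (257,225), centred between the fingers, with the rails upright, so the yaw of -6° fits. I'll go down and grip.

Emit:
move_arm --moves '[{"claw": 0.6, "tx": 0, "ty": 0, "tz": -0.8, "yaw": 0}, {"claw": 0.6, "tx": 0, "ty": 0, "tz": -0.8, "yaw": 0}, {"claw": 0.5, "tx": 0, "ty": 0, "tz": -0.6, "yaw": 0}, {"claw": 0.3, "tx": 0, "ty": 0, "tz": 0, "yaw": 0}, {"claw": 0.1, "tx": 0, "ty": 0, "tz": 0, "yaw": 0}, {"claw": 0, "tx": 0, "ty": 0, "tz": 0, "yaw": 0}, {"claw": 0, "tx": 0, "ty": 0, "tz": 0, "yaw": 0}, {"claw": 0, "tx": 0, "ty": 0, "tz": 0, "yaw": 0}, {"claw": 0, "tx": 0, "ty": 0, "tz": 0, "yaw": 0}, {"claw": 0, "tx": 0, "ty": 0, "tz": 0, "yaw": 0}]' --grip_force 60

```text
time_s: 7.18
ee_pos: [577.2, 255.0, 51.4]
ee_rot: [179.8, 0.1, -6.0]
ft_force: [-0.7, -6.8, -3.1]
width: 0.174
grip_force: 58.5
```

Emit:
move_arm --moves '[{"claw": 0, "tx": -0.32, "ty": 0.034, "tz": 0, "yaw": 0}, {"claw": 0, "tx": -0.32, "ty": 0.034, "tz": 0, "yaw": 0}, {"claw": 0, "tx": -0.32, "ty": 0.034, "tz": 0, "yaw": 0}, {"claw": 0, "tx": -0.32, "ty": 0.034, "tz": 0, "yaw": 0}, {"claw": 0, "tx": -0.32, "ty": 0.034, "tz": 0, "yaw": 0}, {"claw": 0, "tx": -0.32, "ty": 0.034, "tz": 0, "yaw": 0}, {"claw": 0, "tx": -0.32, "ty": 0.034, "tz": 0, "yaw": 0}, {"claw": 0, "tx": -0.32, "ty": 0.034, "tz": 0, "yaw": 0}, {"claw": 0, "tx": -0.32, "ty": 0.034, "tz": 0, "yaw": 0}, {"claw": 0, "tx": -0.32, "ty": 0.034, "tz": 0, "yaw": 0}, {"claw": 0, "tx": -0.32, "ty": 0.034, "tz": 0, "yaw": 0}, {"claw": 0, "tx": -0.32, "ty": 0.034, "tz": 0, "yaw": 0}, {"claw": 0, "tx": 0, "ty": 0, "tz": 0, "yaw": 0}, {"claw": 0, "tx": 0, "ty": 0, "tz": 0, "yaw": 0}]'

```text
time_s: 8.35
ee_pos: [480.4, 265.3, 51.3]
ee_rot: [179.8, 0.1, -5.9]
ft_force: [-3.7, -6.9, -1.0]
width: 0.17
grip_force: 60.4
```

Emit:
move_arm --moves '[{"claw": 0, "tx": -0.08, "ty": 0.008, "tz": 0, "yaw": 0}, {"claw": 0, "tx": 0, "ty": 0, "tz": 0, "yaw": 0}, {"claw": 0.4, "tx": 0, "ty": 0, "tz": 0, "yaw": 0}, {"claw": 0.5, "tx": 0, "ty": 0, "tz": 0, "yaw": 0}, {"claw": 0.5, "tx": 0, "ty": 0, "tz": 0, "yaw": 0}, {"claw": 0.5, "tx": 0, "ty": 0, "tz": 0, "yaw": 0}, {"claw": 0.5, "tx": 0, "ty": 0, "tz": 0, "yaw": 0}, {"claw": 0.5, "tx": 0, "ty": 0, "tz": 0.5, "yaw": 0}, {"claw": 0.5, "tx": 0, "ty": 0, "tz": 1, "yaw": 0}, {"claw": 0.5, "tx": 0, "ty": 0, "tz": 1, "yaw": 0}, {"claw": 0.5, "tx": 0, "ty": 0, "tz": 1, "yaw": 0}, {"claw": 0.5, "tx": 0, "ty": 0, "tz": 0, "yaw": 0}]'

```text
time_s: 9.35
ee_pos: [483.1, 268.2, 145.1]
ee_rot: [-179.7, -0.6, -6.0]
ft_force: [0.9, 0.4, 0.0]
width: 0.497
grip_force: 0.0
```

```bash
rm r.pkl; python3 look.py g drawer_knob chip_center focus_mark
```

```text
9.35 [483.1 268.2 145.1] [-179.7   -0.6   -6. ]
drawer_knob [261.3 213.1] 0.66 [475.5 265.4  46. ]
chip_center [256.1 120.5] 0.82 [542.2 262.4  28. ]
```

View pics/g.png

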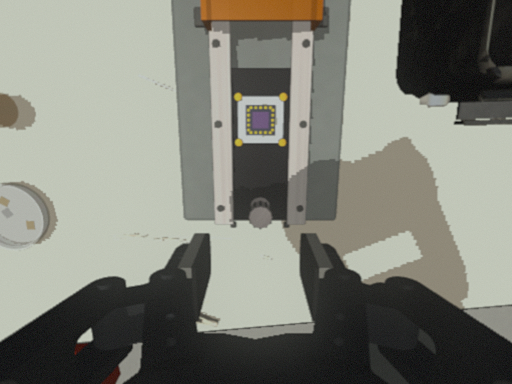

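Picture g shows the drawer out at its stop, with the chip at (261,119) in the open and the knob at (261,210). I'll take two steadier views for the chip and the pointer.

Emit:
move_arm --moves '[{"claw": 0.6, "tx": 0, "ty": 0, "tz": 0.4, "yaw": 0}, {"claw": 0.6, "tx": 0.5, "ty": 0, "tz": 0.4, "yaw": 0}, {"claw": 0.6, "tx": 0.5, "ty": 0, "tz": 0, "yaw": 0}, {"claw": 0.6, "tx": 0, "ty": 0, "tz": 0, "yaw": 0}, {"claw": 0.6, "tx": 0, "ty": 0, "tz": 0, "yaw": 0}, {"claw": 0.6, "tx": 0, "ty": 0, "tz": 0, "yaw": 0}]'

```text
time_s: 10.05
ee_pos: [503.4, 266.8, 157.4]
ee_rot: [180.0, 0.1, -6.0]
ft_force: [-0.2, 0.2, -1.2]
width: 0.603
grip_force: 0.0
```

```bash
rm r.pkl; python3 look.py h drawer_knob chip_center focus_mark
```

```text
10.05 [503.4 266.8 157.4] [ 1.8e+02  1.0e-01 -6.0e+00]
drawer_knob [260.2 228.9] 0.64 [477.4 265.8  46. ]
chip_center [256.8 142.6] 0.7 [543.6 261.6  28. ]
focus_mark [187.5  34.9] 0.81 [614.1 294.8  83. ]
```

Emit:
move_arm --moves '[{"claw": 0.6, "tx": 0, "ty": -1, "tz": 0, "yaw": 0}, {"claw": 0.6, "tx": 0.3, "ty": -1, "tz": 0, "yaw": 0}, {"claw": 0.6, "tx": 0, "ty": -1, "tz": 0, "yaw": 0}, {"claw": 0.6, "tx": 0, "ty": 0, "tz": 0, "yaw": 0}, {"claw": 0.6, "tx": 0, "ty": 0, "tz": 0, "yaw": 0}, {"claw": 0.6, "tx": 0, "ty": 0, "tz": 0, "yaw": 0}]'

```text
time_s: 10.75
ee_pos: [511.8, 192.2, 158.3]
ee_rot: [-180.0, 0.0, -6.0]
ft_force: [-0.9, -0.6, 0.3]
width: 0.599
grip_force: 0.0
```

```bash
python3 look.py i drawer_knob chip_center focus_mark; python3 - <<'E'
from h import *
for n in('chip_center','focus_mark','drawer_knob'):
    R=[]
    for c in('scene','side'):
        bot.camera(c);r=bot.mark_of(n,c)
        if r: R.append(ray(c,r[0]['pixel'])); print(n,c,r[0]['conf'])
    if len(R)==2: print(tri(R))
E
```

```text
10.75 [511.8 192.2 158.3] [-180.    0.   -6.]
drawer_knob [168.6 248. ] 0.58 [477. 267.  46.]
   tri [478.7 265.8  49.7] [0.1 0.1]
chip_center [167.3 162.8] 0.62 [543.5 261.1  28. ]
   tri [543.4 261.6  26.4] [0.1 0.1]
focus_mark [64.7 68.9] 0.62 [612.2 295.6  83. ]
   tri [612.5 294.1  86.1] [0.9 0.9]
chip_center scene 0.97
chip_center side 0.72
(array([538.67952812, 257.87719883,  25.66220694]), [3.973727634249836, 3.9737276342498484])
focus_mark scene 0.36
focus_mark side 0.43
(array([605.6743018 , 293.8380643 ,  87.33313543]), [3.127210201809721, 3.1272102018097985])
drawer_knob scene 0.66
drawer_knob side 0.53
(array([479.47203717, 262.81281745,  44.78592596]), [3.3142967334276086, 3.3142967334275406])
```

View pics/i.png

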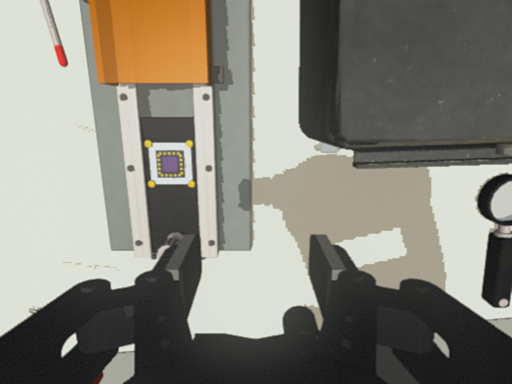

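In picture i the chip is at (170,164), the red tip at (62,55–66), and the lens lies at right near (500,200). Next I'll refine the pointer's height from the red blob in the saved views.

```bash
cat > red.py <<'E'
from h import *
from scipy.spatial.transform import Rotation as Ro
def P(p,rpy):
    T=np.eye(4);T[:3,:3]=Ro.from_euler('xyz',rpy,degrees=True).as_matrix();T[:3,3]=p;return T
s=bot.observe();M=bot.camera_model('wrist')
X=np.linalg.inv(P(s['ee_pos'],s['ee_rot']))@np.array(M['T'])
V={'e':([504.3,252.9,220.],[180,.1,0]),'f':([576.1,255.7,103.1],[179.9,.3,-6]),'h':([503.4,266.8,157.4],[180,.1,-6]),'i':([511.8,192.2,158.3],[-180,0,-6]),'d':([473.7,225,300.8],[-179.9,0,.1])}
R={};C={}
chip={'h':None,'i':None}
for k,(p,r) in V.items():
    im=cv2.imread(f'pics/{k}.png').astype(int);b,g,rr=im[...,0],im[...,1],im[...,2]
    m=((rr>120)&(g<60)&(b<60)).astype(np.uint8);m[240:]=0
    n,l,st,c=cv2.connectedComponentsWithStats(m);j=1+np.argmax(st[1:,4])
    ys,xs=np.nonzero(l==j);Mk=dict(M);Mk['T']=P(p,r)@X
    low=ys>=ys.max()-1
    R[k]=ray('wrist',c[j],Mk);C[k]=ray('wrist',[xs[low].mean(),ys.max()],Mk);print(k,c[j].round(1),st[j,4],xs[low].mean(),ys.max())
    if k in chip:
        # chip: white nest contour centre
        w=((im.min(2)>200)).astype(np.uint8)
        w[:, :]=w; n2,l2,s2,c2=cv2.connectedComponentsWithStats(w)
        for q in range(1,n2):
            if 35<s2[q,2]<60 and 35<s2[q,3]<60:
                ctr=[s2[q,0]+(s2[q,2]-1)/2,s2[q,1]+(s2[q,3]-1)/2];print('nest',k,s2[q],ctr,atz(ray('wrist',ctr,Mk),27).round(1))
for ks in('efhid','fhi','hi','efh'):
    print(ks,[(x.round(1),np.round(e,1)) for x,e in(tri([Q[k] for k in ks]) for Q in(R,C))])
E
python3 red.py
```

```text
e [200.   41.8] 63 200.71428571428572 49
f [163.6 171.8] 80 164.14285714285714 182
h [185.1  23.8] 137 186.77777777777777 34
i [62.4 55.7] 68 63.5 64
nest i [149 143  43  41 774] [np.float64(170.0), np.float64(163.0)] [543.  259.2  27. ]
d [184.4  25.2] 34 185.0 31
efhid [(array([619.1, 294.7,  84.8]), array([0.4, 0.7, 0.5, 0.5, 0.3])), (array([614.1, 294.6,  85.2]), array([0.1, 0.3, 0.2, 0.5, 0.3]))]
fhi [(array([619. , 294.3,  85.2]), array([0.4, 0.7, 0.4])), (array([614.2, 294.6,  85.4]), array([0.3, 0.2, 0.5]))]
hi [(array([619.8, 295.3,  82.5]), array([0.3, 0.3])), (array([614.7, 295.1,  83.6]), array([0.2, 0.2]))]
efh [(array([618.9, 294.4,  86.3]), array([0.3, 0.6, 0.3])), (array([614. , 294.6,  86. ]), array([0.2, 0. , 0.2]))]
```

Emit:
move_arm --moves '[{"claw": 0.6, "tx": -1, "ty": -0.2, "tz": 0, "yaw": 0}, {"claw": 0.6, "tx": -1, "ty": -0.5, "tz": 0, "yaw": 0}, {"claw": 0.6, "tx": -1, "ty": -1, "tz": 0, "yaw": 0}, {"claw": 0.6, "tx": -0.6, "ty": -1, "tz": 0, "yaw": 0}, {"claw": 0.6, "tx": 0, "ty": -1, "tz": 0, "yaw": 0}, {"claw": 0.6, "tx": 0, "ty": -1, "tz": 0, "yaw": 0}, {"claw": 0.6, "tx": 0, "ty": -1, "tz": 0, "yaw": 0}, {"claw": 0.6, "tx": 0, "ty": -1, "tz": 0, "yaw": 0}, {"claw": 0.6, "tx": 0, "ty": -1, "tz": -0.5, "yaw": 0}, {"claw": 0.6, "tx": 0, "ty": -1, "tz": -0.5, "yaw": 0}, {"claw": 0.6, "tx": 0, "ty": 0, "tz": -0.5, "yaw": 0}, {"claw": 0.6, "tx": 0, "ty": 0, "tz": 0, "yaw": 0}, {"claw": 0.6, "tx": 0, "ty": 0, "tz": 0, "yaw": 0}, {"claw": 0.6, "tx": 0, "ty": 0, "tz": 0, "yaw": 0}]'

```text
time_s: 12.72
ee_pos: [422.3, -25.3, 121.4]
ee_rot: [180.0, -0.0, -6.0]
ft_force: [-0.5, 0.2, 0.6]
width: 0.601
grip_force: 0.0
```

```bash
python3 look.py j lens_center lens_grip
```

```text
12.7167 [422.3 -25.3 121.4] [180.  -0.  -6.]
lens_center [255.3 127. ] 0.75 [475.9 -30.4  10. ]
lens_grip [262.5 194.8] 0.88 [424.4 -30.7  10. ]
```

View pics/j.png

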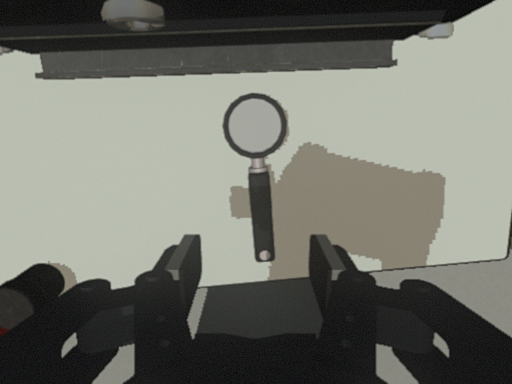

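Picture j: rim centre at (255,126), handle from (259,168) to (264,258). The fingers straddle it and it is turned slightly from the tool's yaw.

```bash
python3 - <<'E'
from h import *
g=lambda p,z:atz(ray('wrist',p),z)
c=g((255,126),10);a=g((259.5,172),20);b=g((264,256),20)
d=c-b;print(c,a,b,np.degrees(np.arctan2(d[1],d[0])),np.degrees(np.arctan2((a-b)[1],(a-b)[0])),np.linalg.norm(c-a),np.linalg.norm(c-b))
d[2]=0;print(c-52*d/np.linalg.norm(d), bot.observe()['ee_pos'])
E
```

```text
[476.99098916 -30.17600256  10.        ] [444.58868413 -30.11102614  20.        ] [378.00727359 -27.03402921  20.        ] -1.8180908480240698 -2.645987632061654 33.91037589324307 99.53716866632406
[425.01716634 -28.52623254  10.        ] [422.51743586 -25.17643304 121.59540287]
```

Emit:
move_arm --moves '[{"claw": 0.6, "tx": 0.1, "ty": -0.13, "tz": -0.6, "yaw": 0.63}, {"claw": 0.6, "tx": 0, "ty": 0, "tz": -0.8, "yaw": 0}, {"claw": 0.6, "tx": 0, "ty": 0, "tz": -0.8, "yaw": 0}, {"claw": 0.5, "tx": 0, "ty": 0, "tz": -0.8, "yaw": 0}, {"claw": 0.5, "tx": 0, "ty": 0, "tz": -0.6, "yaw": 0}, {"claw": 0.4, "tx": 0, "ty": 0, "tz": -0.3, "yaw": 0}, {"claw": 0.4, "tx": 0, "ty": 0, "tz": 0, "yaw": 0}, {"claw": 0.4, "tx": 0, "ty": 0, "tz": 0, "yaw": 0}, {"claw": 0.4, "tx": 0, "ty": 0, "tz": 0, "yaw": 0}]' --grip_force 50

```text
time_s: 13.62
ee_pos: [425.5, -29.0, 24.4]
ee_rot: [180.0, -0.1, -2.2]
ft_force: [0.2, 0.3, 0.5]
width: 0.403
grip_force: 0.0
```

Emit:
move_arm --moves '[{"claw": 0.35, "tx": 0, "ty": 0, "tz": -0.14, "yaw": 0}, {"claw": 0.25, "tx": 0, "ty": 0, "tz": 0, "yaw": 0}, {"claw": 0.2, "tx": 0, "ty": 0, "tz": 0, "yaw": 0}, {"claw": 0.1, "tx": 0, "ty": 0, "tz": 0, "yaw": 0}, {"claw": 0, "tx": 0, "ty": 0, "tz": 0, "yaw": 0}, {"claw": 0, "tx": 0, "ty": 0, "tz": 0, "yaw": 0}, {"claw": 0, "tx": 0, "ty": 0, "tz": 0, "yaw": 0}, {"claw": 0, "tx": 0, "ty": 0, "tz": 0, "yaw": 0}]'

```text
time_s: 14.28
ee_pos: [424.9, -29.0, 20.3]
ee_rot: [180.0, -0.0, -2.2]
ft_force: [-1.5, 0.4, 5.4]
width: 0.179
grip_force: 50.7
```

Emit:
move_arm --moves '[{"claw": 0, "tx": 0, "ty": 0, "tz": 0.4, "yaw": 0}, {"claw": 0, "tx": 0, "ty": 0, "tz": 0.8, "yaw": 0}, {"claw": 0, "tx": 0, "ty": 0, "tz": 0.8, "yaw": 0}, {"claw": 0, "tx": 0, "ty": 0.2, "tz": 0.8, "yaw": 0}, {"claw": 0, "tx": 0, "ty": 0.5, "tz": 0.8, "yaw": -0.3}, {"claw": 0, "tx": 0, "ty": 0.8, "tz": 0.8, "yaw": -0.34}, {"claw": 0, "tx": 0, "ty": 0.8, "tz": 0.8, "yaw": 0}, {"claw": 0, "tx": 0, "ty": 0.8, "tz": 0, "yaw": 0}, {"claw": 0, "tx": 0, "ty": 0.8, "tz": 0, "yaw": 0}, {"claw": 0, "tx": 0, "ty": 0.8, "tz": 0, "yaw": 0}, {"claw": 0, "tx": 0, "ty": 0.8, "tz": 0, "yaw": 0}, {"claw": 0, "tx": 0, "ty": 0.8, "tz": 0, "yaw": 0}, {"claw": 0, "tx": 0, "ty": 0.8, "tz": 0, "yaw": 0}, {"claw": 0, "tx": 0.2, "ty": 0.8, "tz": 0, "yaw": 0}, {"claw": 0, "tx": 0.5, "ty": 0.8, "tz": 0, "yaw": 0}, {"claw": 0, "tx": 0.7, "ty": 0.8, "tz": 0, "yaw": 0}, {"claw": 0, "tx": 0.7, "ty": 0.8, "tz": 0, "yaw": 0}, {"claw": 0, "tx": 0.5, "ty": 0.65, "tz": 0, "yaw": 0}, {"claw": 0, "tx": 0.08, "ty": 0.3, "tz": 0, "yaw": 0}, {"claw": 0, "tx": 0, "ty": 0, "tz": 0, "yaw": 0}]'

```text
time_s: 15.95
ee_pos: [491.4, 253.4, 149.9]
ee_rot: [-180.0, 0.0, -6.0]
ft_force: [-1.0, -0.5, -0.6]
width: 0.17
grip_force: 49.9
```

Emit:
move_arm --moves '[{"claw": 0, "tx": 0, "ty": 0, "tz": 0, "yaw": 0}, {"claw": 0, "tx": 0, "ty": 0, "tz": 0, "yaw": 0}, {"claw": 0, "tx": 0, "ty": 0, "tz": 0, "yaw": 0}]'

```text
time_s: 16.2
ee_pos: [490.8, 251.6, 149.7]
ee_rot: [180.0, 0.0, -6.1]
ft_force: [-0.2, 1.0, -0.3]
width: 0.175
grip_force: 49.9
```

```bash
rm r.pkl; python3 look.py k lens_center chip_center focus_mark
```

```text
16.2 [490.8 251.6 149.7] [180.    0.   -6.1]
lens_center [254.7 141.5] 0.82 [531.2 248.1  10. ]
focus_mark [150.7  13. ] 0.44 [612.7 296.3  83. ]
```

View pics/k.png

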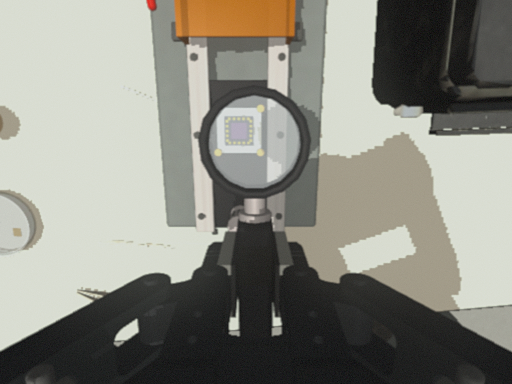

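Picture k shows the lens held with its rim centre at (254,141) and the chip showing at (239,131), so it needs about 13 mm of +y. I'll measure the lens in the hand.

```bash
cat > rim.py <<'E'
import sys
from h import *
from scipy.optimize import least_squares
M=bot.camera_model('wrist');s=bot.observe();im=cv2.imread(sys.argv[1]);u0,v0=float(sys.argv[2]),float(sys.argv[3])
g=cv2.cvtColor(im,cv2.COLOR_BGR2GRAY);pts=[]
for a in np.radians(list(range(-210,31,4))):   # outer rim edge, skip handle side (downwards)
    r=np.arange(44,66,.25);pr=g[(v0+r*np.sin(a)).round().astype(int).clip(0,383),(u0+r*np.cos(a)).round().astype(int)].astype(float)
    dk=np.where(pr<45)[0]
    if len(dk): 
        j=dk[0]
        while j<len(pr)-1 and pr[j]<60: j+=1
        if j<len(pr)-1: pts.append((u0+r[j]*np.cos(a),v0+r[j]*np.sin(a)))
e=cv2.fitEllipse(np.array(pts,np.float32));print(len(pts),e)
T=np.array(M['T']);K=np.array([[M['fx'],0,M['cx']],[0,M['fy'],M['cy']],[0,0,1.]])
# height by rim diameter, level lens assumed
c=np.array(e[0])
def proj(p):
    q=cv2.projectPoints(((p-T[:3,3])@T[:3,:3]).reshape(-1,1,3),np.zeros(3),np.zeros(3),K,np.array(M['distortion'],float))[0][:,0];return q
P=np.array(pts)
yaw=np.radians(s['ee_rot'][2]);X=np.array([np.cos(yaw),np.sin(yaw),0]);Y=np.array([-X[1],X[0],0])
def res(p,tilt=True):
    n=np.array([0,0,1.]);ax=X*np.cos(p[3])+n*np.sin(p[3]);ay=Y*np.cos(p[4])+n*np.sin(p[4])
    t=np.linspace(0,2*np.pi,240)[:,None];q=proj(p[:3]+23*(np.cos(t)*ax+np.sin(t)*ay))
    d=np.linalg.norm(P[:,None]-q[None],axis=2);return d.min(1)
z=s['ee_pos'][2]-10.3;p0=np.r_[atz(ray('wrist',c,M),z),0,0]
print('centre at z',p0[:3].round(1),'rel TCP',(X@(p0[:3]-s['ee_pos'])).round(1),(Y@(p0[:3]-s['ee_pos'])).round(1))
f=least_squares(lambda p:res(np.r_[p,0,0]),p0[:3],loss='soft_l1');print('level fit',f.x.round(1),f.cost.round(2))
f=least_squares(res,p0,loss='soft_l1',x_scale=[1,1,1,.02,.02]);print('fit',f.x[:3].round(1),np.degrees(f.x[3:]).round(1),f.cost.round(2))
E
python3 rim.py pics/k.png 254.5 141
```

```text
Traceback (most recent call last):
  File "rim.py", line 13, in <module>
    e=cv2.fitEllipse(np.array(pts,np.float32));print(len(pts),e)
cv2.error: OpenCV(4.12.0) /io/opencv/modules/imgproc/src/shapedescr.cpp:356: error: (-215:Assertion failed) n >= 0 && (depth == CV_32F || depth == CV_32S) in function 'fitEllipseNoDirect'
```

```bash
python3 -c "
import cv2;g=cv2.imread('pics/k.png',0);print(g[141,190:225].tolist(),g[75:100,254].tolist())"; sed -i 's/pr<45/pr<75/;s/pr\[j\]<60/pr[j]<80/' rim.py; python3 rim.py pics/k.png 254.5 141
```

```text
[146, 164, 198, 216, 214, 214, 215, 190, 130, 75, 66, 70, 69, 70, 64, 59, 55, 52, 73, 125, 149, 154, 156, 157, 156, 155, 166, 199, 216, 219, 217, 217, 219, 217, 201] [146, 145, 145, 146, 133, 83, 65, 67, 69, 68, 59, 56, 61, 63, 67, 68, 67, 63, 58, 62, 105, 151, 159, 159, 157]
56 ((254.23902893066406, 141.73512268066406), (109.01531219482422, 123.3379135131836), 163.12904357910156)
centre at z [543.9 247.5 139.6] rel TCP 52.7 1.2
level fit [543.8 247.6 142.8] 64.96
fit [545.1 248.9 152.7] [-12.3 -23.4] 49.46
```

```bash
sed -i 's/^e=cv2/d_=[p for p in pts if not(-130<np.degrees(np.arctan2(p[1]-v0,p[0]-u0))<-45)];d_=[p for p in d_ if abs(np.hypot(p[0]-u0,p[1]-v0)-np.median([np.hypot(q[0]-u0,q[1]-v0) for q in d_]))<3];pts=d_\ne=cv2/' rim.py; python3 rim.py pics/k.png 254.5 141.5
```

```text
37 ((254.4691162109375, 141.66448974609375), (111.02354431152344, 111.93551635742188), 164.9600372314453)
centre at z [543.9 247.4 139.6] rel TCP 52.8 1.1
level fit [543.2 247.5 143. ] 6.45
fit [543.7 247.6 143. ] [-7.7 -1.4] 6.56
```

Emit:
move_arm --moves '[{"claw": 0, "tx": 0, "ty": 0.24, "tz": 0, "yaw": 0}, {"claw": 0, "tx": 0, "ty": 0.24, "tz": -0.2, "yaw": 0}, {"claw": 0, "tx": 0, "ty": 0, "tz": -0.4, "yaw": 0}, {"claw": 0, "tx": 0, "ty": 0, "tz": -0.4, "yaw": 0}, {"claw": 0, "tx": 0, "ty": 0, "tz": -0.4, "yaw": 0}, {"claw": 0, "tx": 0, "ty": 0, "tz": -0.4, "yaw": 0}, {"claw": 0, "tx": 0, "ty": 0, "tz": -0.3, "yaw": 0}, {"claw": 0, "tx": 0, "ty": 0, "tz": -0.08, "yaw": 0}, {"claw": 0, "tx": 0, "ty": 0, "tz": 0, "yaw": 0}, {"claw": 0, "tx": 0, "ty": 0, "tz": 0, "yaw": 0}, {"claw": 0, "tx": 0, "ty": 0, "tz": 0, "yaw": 0}, {"claw": 0, "tx": 0, "ty": 0, "tz": 0, "yaw": 0}]'

```text
time_s: 17.4
ee_pos: [492.0, 264.6, 96.0]
ee_rot: [-180.0, -0.1, -6.1]
ft_force: [-0.5, -0.1, -0.6]
width: 0.177
grip_force: 49.9
```

```bash
python3 look.py l lens_center chip_center focus_mark; python3 rim.py pics/l.png 254.5 141.5; python3 - <<'E'
from h import *
R=[];N={}
ims=[]
for c,w in(('side',(270,190)),('scene',(230,195))):
    im=bot.camera(c);x,y=w;ims.append(cv2.resize(im[y-50:y+50,x-65:x+65],None,fx=4,fy=4,interpolation=cv2.INTER_CUBIC))
    for n in('lens_center','focus_mark'):
        r=bot.mark_of(n,c)
        if r: N.setdefault(n,[]).append(ray(c,r[0]['pixel']));print(c,n,np.round(r[0]['pixel'],1),r[0]['conf'])
for n,v in N.items():
    if len(v)==2: print(n,tri(v))
w=cv2.imread('pics/l.png')[:,:,::-1]
cv2.imwrite('pics/m.png',np.vstack([cv2.resize(ims[0],(390,300)),cv2.resize(w,(390,292))])[:,:,::-1])
E
```

```text
17.4 [492.  264.6  96. ] [-1.8e+02 -1.0e-01 -6.1e+00]
lens_center [253.7 144.9] 0.67 [535.5 261.6  10. ]
   tri [566.8 251.  350.3] [6.9 6.9]
chip_center [254.4 257.1] 0.2 [463.5 268.7  28. ]
40 ((254.43417358398438, 141.49008178710938), (110.04904174804688, 111.16673278808594), 96.60993957519531)
centre at z [544.3 260.   85.3] rel TCP 52.8 1.1
level fit [543.5 260.1  88.4] 9.23
fit [544.2 260.   88.4] [-10.9   0.5] 9.15
side lens_center [260.1 181.3] 0.83
side focus_mark [277.6 175.3] 0.47
scene lens_center [246. 194.] 0.66
scene focus_mark [219.2 185.1] 0.57
lens_center (array([545.36452958, 256.35378699,  83.40204433]), [5.951622475608877, 5.95162247560891])
focus_mark (array([605.81434205, 297.48437017,  82.96905393]), [0.8679515602473824, 0.8679515602473299])
```

View pics/m.png

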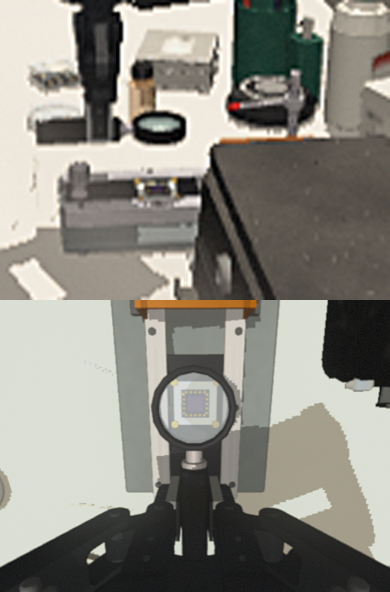

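The picture shows the lens level in the side view, with the red tip to its right at about its height. In the wrist view the chip shows near the middle of the rim. I'll measure the chip through the lens and the tip in these same views.

```bash
python3 - <<'E'
from h import *
im=cv2.imread('pics/l.png');h=cv2.cvtColor(im,cv2.COLOR_BGR2HSV)
Y,X=np.mgrid[:384,:512];ins=np.hypot(X-254.4,Y-141.5)<44
m=((h[...,0]>18)&(h[...,0]<34)&(h[...,1]>80)&ins).astype(np.uint8)
n,l,s,c=cv2.connectedComponentsWithStats(m)
for i in range(1,n):
    if s[i,4]>8: print(s[i],c[i].round(1))
# dark purple die
d=((h[...,0]>115)&(h[...,0]<160)&(h[...,1]>25)&ins).astype(np.uint8)
ys,xs=np.nonzero(d);p=[np.median(xs),np.median(ys)];print('die',len(xs),p,xs.min(),xs.max(),ys.min(),ys.max(),atz(ray('wrist',p),28))
# scene/side rays to red tip at known xy => height; lens/tip same camera
for cam in('side','scene'):
    im=bot.camera(cam).astype(int)
    x0,y0={'side':(277,175),'scene':(219,185)}[cam]
    r,g,b=im[...,0],im[...,1],im[...,2]
    k=(r>110)&(g<90)&(b<90)&(r>1.6*g);k[:y0-15]=0;k[y0+15:]=0;k[:,:x0-20]=0;k[:,x0+20:]=0
    ys,xs=np.nonzero(k)
    if len(xs):
        o,dd=ray(cam,[xs.mean(),ys.mean()]);t=(np.array([617,294.6])-o[:2])@dd[:2]/(dd[:2]@dd[:2]);print(cam,xs.mean(),ys.mean(),len(xs),'tip on ray',o+t*dd)
    q={'side':(260.1,181.3),'scene':(246,194)}[cam]
    o,dd=ray(cam,q);t=(np.array([543.8,260])-o[:2])@dd[:2]/(dd[:2]@dd[:2]);print('lens(net) on ray',o+t*dd)
E
```

```text
return _methods._mean(a, axis=axis, dtype=dtype,
  ret = ret.dtype.type(ret / rcount)
Traceback (most recent call last):
ValueError: zero-size array to reduction operation minimum which has no identity
```

```bash
python3 - <<'E'
from h import *
im=cv2.imread('pics/l.png');h=cv2.cvtColor(im,cv2.COLOR_BGR2HSV)
Y,X=np.mgrid[:384,:512];ins=np.hypot(X-254.4,Y-141.5)<42
ii=im.astype(int);yl=ii[...,2]-ii[...,0]
m=((yl>35)&ins).astype(np.uint8)
n,l,s,c=cv2.connectedComponentsWithStats(m)
for i in range(1,n):
    if s[i,4]>12: print(s[i],c[i].round(1))
ys,xs=np.nonzero((ii[...,0]-ii[...,1]>8)&ins);print('purple',len(xs),xs.mean() if len(xs) else 0,ys.mean() if len(ys) else 0)
p=[xs.mean(),ys.mean()];print(atz(ray('wrist',p),28))
for cam in('side','scene'):
    im=bot.camera(cam).astype(int)
    x0,y0={'side':(277,175),'scene':(219,185)}[cam]
    r,g,b=im[...,0],im[...,1],im[...,2]
    k=(r>110)&(g<90)&(b<90)&(r>1.6*g);k[:y0-15]=0;k[y0+15:]=0;k[:,:x0-20]=0;k[:,x0+20:]=0
    ys,xs=np.nonzero(k)
    if len(xs):
        o,dd=ray(cam,[xs.mean(),ys.mean()]);t=(np.array([617,294.6])-o[:2])@dd[:2]/(dd[:2]@dd[:2]);print(cam,xs.mean(),ys.mean(),len(xs),'tip on ray',o+t*dd)
    q={'side':(260.1,181.3),'scene':(246,194)}[cam]
    o,dd=ray(cam,q);t=(np.array([543.8,260])-o[:2])@dd[:2]/(dd[:2]@dd[:2]);print('lens(net) on ray',o+t*dd)
E
```

```text
[226 106   7   7  25] [229.5 109.6]
[225 159   9   9  64] [229.1 163.2]
[280 160   7   8  45] [282.9 163.1]
purple 257 255.9727626459144 136.08560311284046
[541.88387148 259.24481879  28.        ]
side 284.40909090909093 181.4090909090909 22 tip on ray [624.52152617 292.32889846  66.52648752]
lens(net) on ray [549.29934601 258.73250869  87.40906228]
scene 223.41935483870967 185.30645161290323 62 tip on ray [611.70491738 282.91869854  74.8310797 ]
lens(net) on ray [541.34292945 255.3562439   79.10338453]
```

```bash
cat > chip.py <<'E'
from h import *
from red import P,X,M
V={'h':([503.4,266.8,157.4],[180,.1,-6],(258,143)),'i':([511.8,192.2,158.3],[-180,0,-6],(170,164)),'k':([490.8,251.6,149.7],[180,0,-6.1],(239,131)),'l':([492,264.6,96],[-180,-.1,-6.1],(256,136))}
R={}
for k,(p,r,c) in V.items():
    ii=cv2.imread(f'pics/{k}.png').astype(int);Y_,X_=np.mgrid[:384,:512]
    m=((ii[...,0]-ii[...,1]>8)&(np.hypot(X_-c[0],Y_-c[1])<16));ys,xs=np.nonzero(m)
    Mk=dict(M);Mk['T']=P(p,r)@X;R[k]=ray('wrist',[xs.mean(),ys.mean()],Mk);print(k,len(xs),xs.mean().round(1),ys.mean().round(1),atz(R[k],28).round(1))
for ks in('hikl','hi','il','hil'): x,e=tri([R[k] for k in ks]);print(ks,x.round(1),np.round(e,1))
E
python3 chip.py | tail -8
```

```text
h 312 259.9 143.5 [542.7 259.4  28. ]
i 292 169.6 164.0 [542.4 259.4  28. ]
k 256 238.5 130.5 [542.6 259.4  28. ]
l 257 256.0 136.1 [542.5 259.4  28. ]
hikl [542.5 259.4  28. ] [0.2 0.1 0.1 0.1]
hi [542.6 259.4  28. ] [0.2 0.2]
il [542.4 259.4  28. ] [0. 0.]
hil [542.5 259.4  27.9] [0.2 0.1 0.1]
```

Emit:
move_arm --moves '[{"claw": 0, "tx": -0.05, "ty": -0.03, "tz": -0.03, "yaw": 0}, {"claw": 0, "tx": 0, "ty": 0, "tz": 0, "yaw": 0}, {"claw": 0, "tx": 0, "ty": 0, "tz": 0, "yaw": 0}, {"claw": 0, "tx": 0, "ty": 0, "tz": 0, "yaw": 0}, {"claw": 0, "tx": 0, "ty": 0, "tz": 0, "yaw": 0}, {"claw": 0, "tx": 0, "ty": 0, "tz": 0, "yaw": 0}]'

```text
time_s: 18.5
ee_pos: [490.3, 263.7, 94.6]
ee_rot: [-180.0, -0.0, -6.1]
ft_force: [1.6, 0.0, -0.9]
width: 0.173
grip_force: 49.9
```

```bash
python3 look.py n; python3 rim.py pics/n.png 254.5 141.5
```

```text
18.5 [490.3 263.7  94.6] [-180.    -0.    -6.1]
40 ((254.31613159179688, 141.27796936035156), (110.68214416503906, 111.05138397216797), 118.76683044433594)
centre at z [543.  259.2  84.3] rel TCP 52.9 1.1
level fit [542.2 259.3  87.2] 10.88
fit [542.8 259.4  87.3] [-10.4  -2.6] 10.98
```

```bash
python3 -c "
from station import bot
print(bot.observe()['ee_pos']);print(bot.close_job())"
```

```text
[490.29322267 263.68006109  94.58003586]
the job is handed in; nothing more can be done
None
```

The drawer is out at its stop and released, and I handed the job in at about 18.5 s with the lens held level over the chip, centred to within about 1 mm and at roughly 84.5 mm against the 85 mm I measured for the pointer tip; the verdict was not returned.

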